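Fit the stop pin to the punch fence

TASK

Set up the stop on the hole punch's fence: take the red-headed stop pin out of the wooden rack and enter it into the tight bore of the grey stop carriage leaning clearly (some 20 degrees), the low edge of its foot first, then straighten it and slide it gently all the way home until its head sits flat on the carriage, never forcing it. Let go of it, then swing the black clamp lever clockwise round to its stop, and leave everything else where it is.

Things in the scene. Friction and masses are not known exactly. Their poses are not given: they have to be found in the camera images.
- fence: Hole punch with plywood board and fence, fixed to the bench. Origin on the bench; y along the fence, towards the green punch (y above 247 mm, 215 mm tall); z up. Board 15 mm thick, x -117 to 117, y -150 to 250 mm; on it a white sign blank 10 mm thick at y 43 to 193. A grey stop carriage sits tight on the rail and does not move; its nose overhangs the board on the -x side.
- rail_top (a point): Point on the middle line of the top of the aluminium fence rail (40 mm wide, along the fence's y), axes as the fence, at x = 48, y = -40, z = 55 mm in its frame. The carriage's saddle, 60 mm long, covers the rail here up to 64 mm above the bench.
- mark (a point): Fence mark at the height of the bore's mouth: fence x = 0, y = -40, z = 64 mm, axes as the fence. The carriage is not measured: the bore's upright axis is at x = 0 but up to 14 mm from the mark either way along y. Its nose is 46 (x) by 60 (y) mm, 28 mm thick, top at 64 mm, with a through bore of 17 mm in its middle (twelve flats, 1 mm chamfer at the mouth).
- clamp (a joint): Black clamp lever on the carriage; its upright axis is 48 mm from the bore's axis towards fence +x. Hub 24 mm wide, 64 to 86 mm above the bench; round arm 16 mm thick, end 62 mm from the axis, middle line rising from 78 to 92 mm. At 0 rad it points along fence +x; grows clockwise from above to its stop at 1.4 rad, near fence -y. Starts at 0 to 0.3; stiff (2 N at its end), stays.
- pin: Stop pin, loose, in one of the rack's holes: steel shank 16 mm diameter, 45 mm long, foot chamfered 1 mm; above it a red head 26 mm diameter, 34 mm tall. About 150 g. Origin at the centre of its foot, z along the pin to the head (head at z 45 to 79 mm). Fully home, the head rests on the carriage and the foot is 19 mm above the bench.
- pin_foot (a point): Centre of the foot of the stop pin (the same point as its origin), axes as the pin.
- rack: Wooden rack, fixed, 60 x 186 x 50 mm tall, origin under its middle, holes along its y, 62 mm apart (loose, 19 mm); the pins hang in them with their heads on the rack's top.
- pin_blue: Another pin, 12 mm shank, blue head of the same size, in the rack: leave it there.
- pin_black: Another pin, 14 mm shank, black head of the same size, in the rack: leave it there.
- mug: White mug, 80 mm wide, 95 mm tall, origin under it. To be left alone.
- tin: Yellow paint tin, 74 mm wide, 75 mm tall, origin under it. To be left alone.
- jar: Amber jar, 52 mm wide, 70 mm tall, origin under it. To be left alone.
- rule: Steel rule, 300 x 30 x 5 mm, flat on the bench, origin under its middle. To be left alone.
- driver: Screwdriver lying on the bench. To be left alone.
- brush: Brush lying on the bench. To be left alone.

How it is judged (in metres and radians):
On the way, in this order (a step that is already met when the one before it is completed fails the run):
1. the red pin, leaning more than 6 degrees, has the low edge of its foot in the carriage's bore (foot centre below the mouth) (angle between pin's own z axis and vertical between 0.105 and 0.7 rad and z of pin_foot in the frame of mark between -0.012 and -0.0005 m and horizontal distance between pin_foot and mark below 0.024 m), for 0.05 s.
2. the pin is home and upright in the bore while the clamp lever is still open (below 0.7 rad) (z of pin_foot in the frame of mark below -0.043 m and angle between pin's own z axis and vertical below 0.06 rad and horizontal distance between pin_foot and mark below 0.017 m and value of joint clamp below 0.7 rad), for 0.2 s.
At the end, for the whole second after the job is handed in: The red pin stands upright (within 0.06 rad) in the carriage's bore, its head down on the carriage to within 2 mm, at rest and released, and the clamp lever is turned to more than 1.2 rad (its stop is at 1.4) (z of pin_foot in the frame of mark below -0.043 m and angle between pin's own z axis and vertical below 0.06 rad and horizontal distance between pin_foot and mark below 0.017 m and linear speed of pin below 0.02 m/s and value of joint clamp above 1.2 rad); the robot touches nothing.
It fails at once if the pin is forced: it presses on the fence or its carriage with more than 40 N (contact force between pin and fence above 40 N).
It fails at once if another pin is lifted or shifted by more than 15 mm (distance of any of pin_blue, pin_black from where it was at the start of the episode above 0.015 m).
It fails at once if something else on the bench is moved by more than 30 mm (distance of any of mug, tin, jar, rule, driver, brush from where it was at the start of the episode above 0.03 m).
It also fails if it takes over 67 s, if anything falls off the work surface, if the arm or the gripper's body presses on something with over 40 N, if the wrist force passes 120 N, or if a joint passes its speed limit or range.

ROBOT

A 6-joint arm with a two-finger parallel gripper is mounted at the origin on the work surface. World frame = base frame: x ahead of the robot, y to its left, z up, the work surface at z = 0. Lengths are in mm, angles in rad, forces in N, time in s.
With the tool pointing down it reaches from about 300 to 875 mm from the base axis. Payload 6.4 kg.
Tool frame: the origin (TCP) lies at the very end of the fingers, on their centre line; the grasp point (between the pads) lies 19 mm behind it (ctrl.tcp_to_grasp is the distance from the TCP to the grasp point, in mm); z points along the fingers, y is the line along which they close (so a half turn about z gives the same grasp; the last joint's range is limited). The gripper opens to 85 mm and grips with 20 to 120 N. Pads are 22 mm wide; open, the fingers measure 114 mm over their backs; the gripper's body (76 mm by 85 mm) begins 54 mm behind the grasp point. The pads swing forward as they close: fully open they stand 13 mm farther back than shut.
Start: joints at [1.049, 0.181, 1.607, -0, 1.354, -0.206], TCP at [178.57, 546.584, 231.288] pointing down, gripper open.
Joint ranges: [-2.99, 2.99], [-0.89, 2.07], [0.3, 2.58], [-1.14, 4.28], [0, 2.63], [-3.12, 3.12]. Speed limits (rad/s): [2.57, 2.57, 3.01, 3.14, 3.14, 3.14].

INTERFACE

Orientations are given as [roll, pitch, yaw] about the fixed x, y, z axes, in that order (R = Rz(yaw) Ry(pitch) Rx(roll)).
In Python, from plant import get_obs, snapshot, hand_in, ctrl gives the robot as it stands. The module is installed in compiled form; this text tells all that it offers.
- The arm moves only by the tool play_rows, never from a script. Its argument "commands" is a list of rows, each an object with "claw": the closure, from 0 (fully open) to 1 (shut); "dp": the shift along the world's x, y, z in mm, a list of three; "angular": the turn, a rotation vector about the world's x, y, z in degrees, a list of three. A call has exactly 5 rows; each row is the pose to reach, as a shift and turn from the pose commanded when the call began; what a row does not reach only later rows make up. A row lasts 1/8 s, in which the tool goes at most 62.5 mm and 10.7 degrees, less where a joint would pass 70% of its speed; a pose out of reach is approached as far as the arm can. A call with a gripper value outside its range is refused whole. The fingers move at their own pace and stop on an object; "grip_force" is the grip in N (left out, the last holds). Time passes only in rows, so rows that repeat a pose let the fingers close, or fill a call up. It gives the time, the measured TCP pose, the force, the opening and the grip force at its end, in the units of the state.
- get_obs(): the state, without advancing time (a new reading comes with each control period).
- snapshot(name): name is "scene" or "top" or "wrist"; returns a dict with "pixels" (480x640x3 uint8, blue, green, red), "range_z" (480x640 float32, mm along the optical axis (not along the pixel's ray), 0 where there is no reading), "intrinsics" (3x3 intrinsics, pixels), "k1" (the pictures are not rectified: a ray, as slopes to the right and down, at radius r is drawn at 1 + k1 r^2 times it, then the intrinsics apply), "R" (3x3) and "t" (3): a world point X has camera coordinates R X + t; the wrist camera has in their place "T_tool_cam" (4x4, takes a point from camera to tool coordinates, whose origin is the TCP and whose axes are the flange's). Camera axes: x right, y down, z forward; pixel columns grow to the right and rows downward; lengths in mm; the calibration is good to about 2 mm. A picture is of the moment at which its call begins: read the wrist's pose just before it.
- hand_in(): hands the job in; it is judged then, once.
The state is a dict: "t": time; "joint_pos": joint angles; "qvel": joint speeds; "tau": joint torques, N m; "ee_pos": TCP position; "tool_rot": TCP orientation; "force": force on the tool from outside, world axes, zero at the start; "ft_torque": the same for the moment, N m; "gripper_width": opening from 0.0 (shut) to 1.0 (fully open); "finger_force": force on a finger pad.
Only numpy, scipy, OpenCV 4.12 (cv2) and the standard library are available. Lean on these libraries where they do the work, as an engineer would, in place of code of your own. Each camera call takes 0.05 s, during which the arm holds its last target. There are 200 camera calls.

## Working session

There is one attempt and no reset: what is moved stays moved. The work goes in short steps, Python scripts to look and compute and a tool call to move; the robot and the scene stay as the last step left them, time stands still between calls to the robot, and variables do not carry over. Pictures are saved under pics/ and viewed, at most 10 in all, crops included, and the job is handed in when it is done.

Besides the shell and the picture viewer there is one more tool, called after ">>>" in YAML: its name, and indented under it one key for each argument. play_rows: Moves the arm, as the interface text tells. Its arguments: {"type":"object","properties":{"commands":{"type":"array"},"grip_force":{"type":"number"}},"required":["commands"]}

```bash
mkdir -p pics; ls; cat > h.py <<'E'
import numpy as np,cv2,pickle
from plant import get_obs,snapshot,hand_in,ctrl
from scipy.spatial.transform import Rotation as Ro
def take(n):
    o=get_obs(); s=snapshot(n); s['obs']=o
    if 'R' not in s or n=='wrist':
        T=np.array(s['T_tool_cam']); Rt=Ro.from_euler('xyz',o['tool_rot']).as_matrix() if np.size(o['tool_rot'])==3 else np.array(o['tool_rot'])
        Rw=Rt@T[:3,:3]; c=Rt@T[:3,3]+np.array(o['ee_pos'])
        s['R']=Rw.T; s['t']=-Rw.T@c
    return s
def slopes(s,uv):
    K=np.array(s['intrinsics']); uv=np.atleast_2d(uv).astype(float)
    return cv2.undistortPoints(uv.reshape(-1,1,2),K,np.array([s['k1'],0,0,0,0.])).reshape(-1,2)
def rays(s,uv):
    m=slopes(s,uv); d=np.c_[m,np.ones(len(m))]@np.array(s['R']); c=-np.array(s['R']).T@np.array(s['t']); return c,d
def onz(s,uv,z):
    c,d=rays(s,uv); return c+d*((z-c[2])/d[:,2])[:,None]
def pts(s):
    v,u=np.mgrid[:480,:640]; uv=np.c_[u.ravel(),v.ravel()]
    c,d=rays(s,uv); P=c+d*s['range_z'].reshape(-1,1); return P.reshape(480,640,3)
E
python3 - <<'E'
from h import *
print(get_obs(),ctrl.tcp_to_grasp)
for n in ['top','scene']:
    s=take(n); cv2.imwrite(f'pics/{n}0.png',s['pixels']); pickle.dump(s,open(n+'.pkl','wb')); print(n,s['k1'],-np.array(s['R']).T@s['t'])
E
```

```text
pics
{'t': 0.0, 'joint_pos': array([ 1.04870297e+00,  1.81546858e-01,  1.60801791e+00, -5.88614749e-06,
        1.35376718e+00, -2.06298465e-01]), 'qvel': array([-0.00129797,  0.0001316 , -0.00256167, -0.00034745, -0.00080539,
       -0.00044732]), 'tau': array([-1.28686956e-03, -4.44873333e+01, -3.51339877e+01, -3.40361366e-04,
        8.95336474e-03,  1.17771538e-05]), 'ee_pos': array([178.28399208, 546.08582121, 230.37608062]), 'tool_rot': array([-3.13988906e+00, -3.50650335e-04,  2.82579873e+00]), 'force': array([-0.3924331 , -0.50887962, -0.35632339]), 'ft_torque': array([-0.00220114,  0.0572852 , -0.00360616]), 'finger_force': 0.0, 'gripper_width': 1.0022469628544983} 18.700000000000003
top -0.03480613929657553 [ 328.19219776  -58.17128211 1209.55654226]
scene -0.1541850237532689 [1388.25967776 -576.394427    949.74599788]
```

View pics/top0.png

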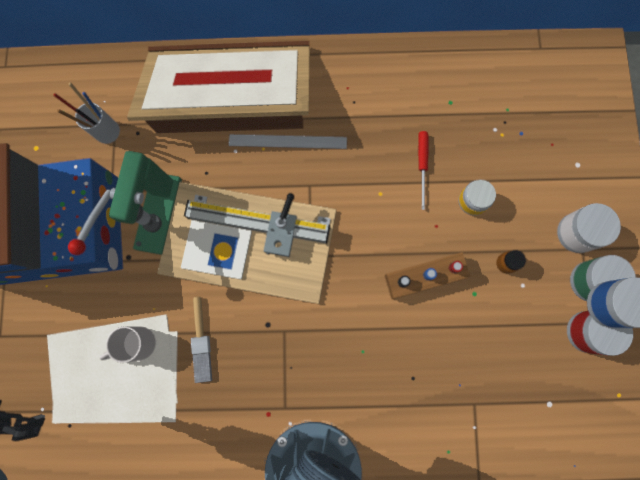

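View pics/scene0.png

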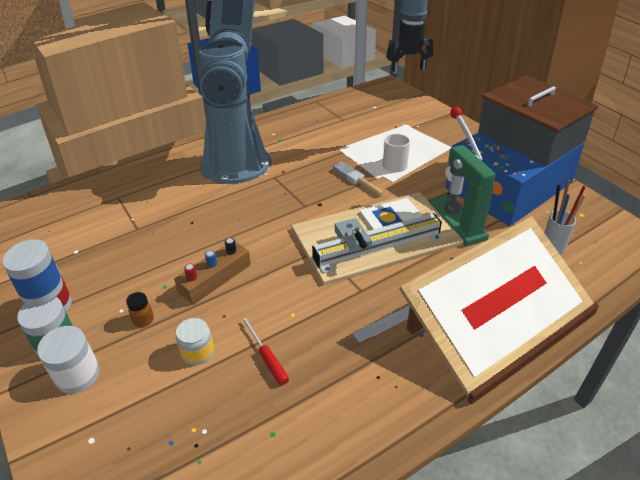

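The top view shows the red pin at (457,267), on the rack's right end, with blue at (431,274) and black at (404,282). The carriage is at (281,232), its bore at about (278,245), and the lever tip at (290,198). The jar at (511,261) is near the red pin.

```bash
python3 - <<'E'
from h import *
for n in ['top','scene']:
    s=pickle.load(open(n+'.pkl','rb')); P=pts(s); im=s['pixels'].astype(int); b,g,r=im[...,0],im[...,1],im[...,2]
    Z=P[...,2]
    rk=(Z>78)&(Z<92)&(P[...,0]>300)&(P[...,0]<600)&(P[...,1]>-420)&(P[...,1]<-150)
    k,lab,st,c=cv2.connectedComponentsWithStats(rk.astype(np.uint8))
    for i in range(1,k):
        if st[i,4]>15:
            q=lab==i; print(n,'head',c[i].round(1),st[i,4],np.median(P[q],0).round(1),onz(s,c[i],84).round(1),im[q].mean(0).round())
    rt=(Z>45)&(Z<56)&(P[...,0]>300)&(P[...,0]<600)&(P[...,1]>-420)&(P[...,1]<-100)
    print(n,'racktop',cv2.minAreaRect(P[rt][:,:2].astype(np.float32)))
    bd=(Z>11)&(Z<19)&(P[...,0]>250)&(P[...,0]<620)&(P[...,1]>-150)&(P[...,1]<350)
    k,lab,st,c=cv2.connectedComponentsWithStats(bd.astype(np.uint8)); i=1+np.argmax(st[1:,4])
    print(n,'board',cv2.minAreaRect(P[lab==i][:,:2].astype(np.float32)))
    rl=(Z>51)&(Z<58.)&(P[...,0]>350)&(P[...,0]<620)&(P[...,1]>-150)&(P[...,1]<250)
    print(n,'rail',rl.sum(),cv2.minAreaRect(P[rl][:,:2].astype(np.float32)))
    cr=(Z>60.5)&(Z<68.)&(P[...,0]>350)&(P[...,0]<620)&(P[...,1]>-150)&(P[...,1]<150)
    print(n,'carr',cr.sum(),P[cr].mean(0),cv2.minAreaRect(P[cr][:,:2].astype(np.float32)))
    lv=(Z>75)&(Z<105.)&(P[...,0]>350)&(P[...,0]<620)&(P[...,1]>-150)&(P[...,1]<120)
    print(n,'lever',lv.sum(),P[lv].mean(0),cv2.minAreaRect(P[lv][:,:2].astype(np.float32)))
s=pickle.load(open('top.pkl','rb'))
print('bore',onz(s,[278,245],64)); cv2.imwrite('pics/c.png',cv2.resize(s['pixels'][170:320,170:350],(720,600),interpolation=cv2.INTER_CUBIC))
E
```

```text
top head [456.4 265.4] 109 [ 458.5 -337.8   84.8] [[ 458.4 -337.7   84. ]] [103. 104. 147.]
top head [430.4 273.1] 98 [ 442.8 -277.6   84.4] [[ 442.6 -278.    84. ]] [154. 127. 110.]
top head [403.7 280.7] 94 [ 426.7 -217.3   83.8] [[ 427.1 -217.    84. ]] [113. 110. 108.]
top racktop ((474.2037353515625, -321.13092041015625), (123.21060943603516, 299.1944580078125), 37.37184524536133)
top board ((539.7823486328125, 151.43890380859375), (404.713623046875, 234.9293975830078), 78.17347717285156)
top rail 1487 ((551.581298828125, 105.6364517211914), (307.5375671386719, 95.13724517822266), 78.21739196777344)
top carr 804 [544.10545984  63.27747059  63.89575429] ((558.3866577148438, 44.95957565307617), (118.10962677001953, 141.1705322265625), 20.43520164489746)
top lever 229 [587.66814859  50.0081848   88.98989192] ((590.5253295898438, 50.38023376464844), (21.72553825378418, 69.3536376953125), 69.10279083251953)
scene head [229.4 241.9] 73 [ 431.3 -222.8   84.6] [[ 430.  -221.9   84. ]] [100. 100.  99.]
scene head [210.1 254. ] 80 [ 444.7 -280.1   85. ] [[ 443.7 -279.9   84. ]] [160. 130. 113.]
scene head [189.  267.7] 89 [ 461.6 -341.5   85.5] [[ 459.2 -341.2   84. ]] [100. 103. 158.]
scene racktop ((443.4697570800781, -279.8559875488281), (68.76734924316406, 189.09527587890625), 13.96560001373291)
scene board ((537.3154296875, 149.3717041015625), (401.0031433105469, 240.095458984375), 78.47059631347656)
scene rail 960 ((564.0133666992188, 103.11984252929688), (308.2547912597656, 93.52983093261719), 74.09087371826172)
scene carr 422 [545.72298587  59.01245809  64.48446916] ((538.81591796875, 32.18891143798828), (132.1741943359375, 103.95828247070312), 73.81916046142578)
scene lever 120 [585.02073897  50.14779242  89.57872621] ((590.6159057617188, 50.945369720458984), (22.337238311767578, 63.82398223876953), 72.22322082519531)
bore [[519.73042558  67.99798846  64.        ]]
```

View pics/c.png

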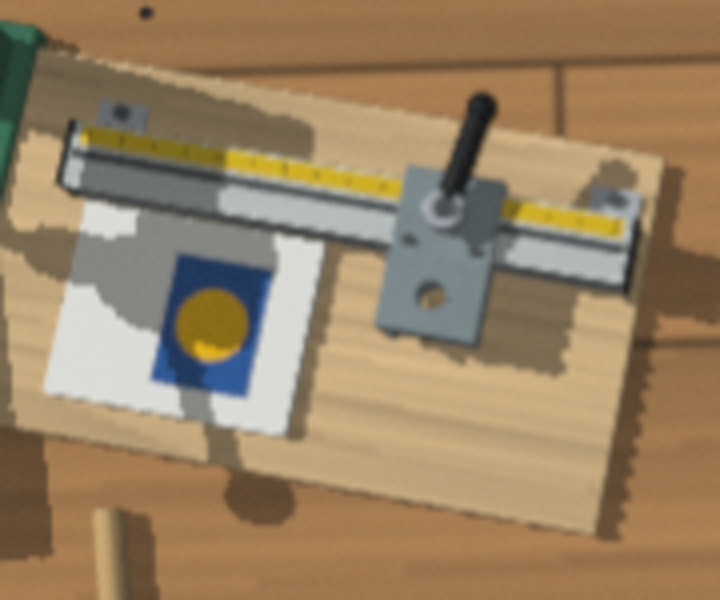

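The crop shows the bore at about (431,296), i.e. full-image (277.8,244). The hub is at (440,208) and the lever tip at (480,103), so the lever angle is about 0.16 rad. Next I go above the red pin with the fingers closing across the rack.

>>> play_rows:
  commands:
    - {"claw": 0,"dp": [18,-57,5],"angular": [0,0,-4]}
    - {"claw": 0,"dp": [36,-114,10],"angular": [0,0,-8]}
    - {"claw": 0,"dp": [54,-171,15],"angular": [0,0,-12]}
    - {"claw": 0,"dp": [72,-228,15],"angular": [0,0,-16]}
    - {"claw": 0,"dp": [90,-285,15],"angular": [0,0,-20]}

```text
t: 0.72
ee_pos: [268.6, 259.9, 246.1]
tool_rot: [3.141, 0.0, 2.475]
force: [1.9, -0.4, -0.5]
gripper_width: 1.002
finger_force: 0.0
```

>>> play_rows:
  commands:
    - {"claw": 0,"dp": [18,-57,0],"angular": [0,0,-4]}
    - {"claw": 0,"dp": [36,-114,0],"angular": [0,0,-8]}
    - {"claw": 0,"dp": [54,-171,0],"angular": [0,0,-12]}
    - {"claw": 0,"dp": [72,-228,0],"angular": [0,0,-16]}
    - {"claw": 0,"dp": [90,-285,0],"angular": [0,0,-20]}

```text
t: 1.35
ee_pos: [358.7, -25.4, 246.4]
tool_rot: [3.141, 0.001, 2.125]
force: [0.7, 1.5, -0.4]
gripper_width: 0.996
finger_force: 0.0
```

>>> play_rows:
  commands:
    - {"claw": 0.2,"dp": [20,-57,-5],"angular": [0,0,-4]}
    - {"claw": 0.2,"dp": [40,-114,-10],"angular": [0,0,-8]}
    - {"claw": 0.2,"dp": [60,-171,-20],"angular": [0,0,-12]}
    - {"claw": 0.2,"dp": [80,-228,-30],"angular": [0,0,-15]}
    - {"claw": 0.2,"dp": [100,-285,-40],"angular": [0,0,-17.6]}

```text
t: 1.98
ee_pos: [458.7, -310.3, 205.5]
tool_rot: [-3.141, -0.001, 1.818]
force: [0.7, -0.3, 0.5]
gripper_width: 0.803
finger_force: 0.0
```

```bash
python3 - <<'E'
from h import *
s=take('wrist'); o=s['obs']; print(o['t'],o['ee_pos'],o['tool_rot'],o['gripper_width'],s['k1']); print(np.array(s['T_tool_cam']).round(3))
print(np.array(s['intrinsics'])); pickle.dump(s,open('w1.pkl','wb')); cv2.imwrite('pics/w1.png',s['pixels'])
E
```

```text
1.975 [ 458.7493459  -310.31130653  205.46628074] [-3.14140810e+00 -6.01623300e-04  1.81842733e+00] 0.8030188709501065 -0.08632013631045907
[[   0.      -0.946   -0.324   82.51 ]
 [   1.       0.       0.       0.148]
 [  -0.      -0.324    0.946 -142.896]
 [   0.       0.       0.       1.   ]]
[[418.22581783   0.         314.22232756]
 [  0.         418.22581783 244.06090563]
 [  0.           0.           1.        ]]
```

View pics/w1.png

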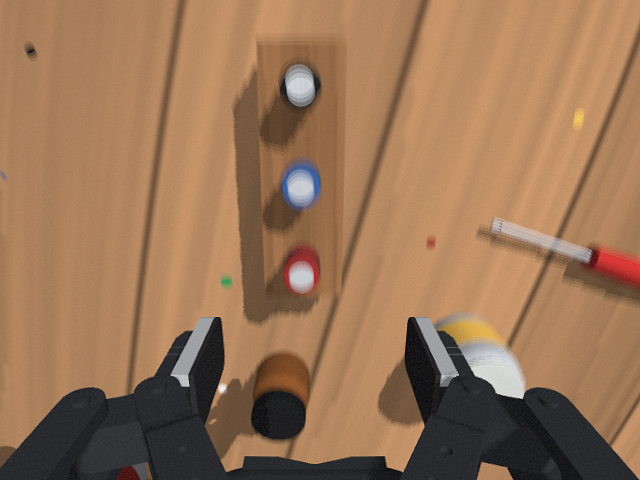

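The wrist view shows the head tops of red (302,277), blue (301,187) and black (300,87). The fingers straddle the rack line as intended and the jar is at (279,395).

```bash
cat >> h.py <<'E'
def head(s,approx,ztop=84,r=45):
    P=pts(s); Z=P[...,2]; m=(abs(Z-ztop)<4)&(np.hypot(P[...,0]-approx[0],P[...,1]-approx[1])<r)
    k,lab,st,c=cv2.connectedComponentsWithStats(m.astype(np.uint8))
    return [(c[i].round(1),st[i,4],np.median(P[lab==i],0).round(1),onz(s,c[i],ztop)[0].round(1),cv2.minEnclosingCircle(onz(s,np.argwhere(lab==i)[:,::-1],ztop)[:,:2].astype(np.float32))) for i in range(1,k) if st[i,4]>40]
E
python3 - <<'E'
from h import *
s=pickle.load(open('w1.pkl','rb'))
for a in [(459,-339),(443,-279),(428,-219)]: print(*head(s,a,r=30))
E
```

```text
(array([301.1, 270.7]), np.int32(1048), array([ 456.8, -338.2,   85. ]), array([ 456.9, -338.7,   84. ]), ((456.7998352050781, -338.88714599609375), 13.326661109924316))
(array([300.2, 181.1]), np.int32(1264), array([ 441.8, -278.7,   84.9]), array([ 441.8, -279. ,   84. ]), ((441.8204345703125, -279.17413330078125), 13.037979125976562))
(array([299. ,  78.8]), np.int32(1499), array([ 426.6, -219.3,   84.9]), array([ 426.5, -219.2,   84. ]), ((426.53466796875, -219.30307006835938), 13.127779006958008))
```

>>> play_rows:
  commands:
    - {"claw": 0.45,"dp": [-1.9,-28.5,-20],"angular": [0,0,0]}
    - {"claw": 0.45,"dp": [-1.9,-28.5,-60],"angular": [0,0,0]}
    - {"claw": 0.45,"dp": [-1.9,-28.5,-100],"angular": [0,0,0]}
    - {"claw": 0.45,"dp": [-1.9,-28.5,-130],"angular": [0,0,0]}
    - {"claw": 0.45,"dp": [-1.9,-28.5,-145],"angular": [0,0,0]}

```text
t: 2.65
ee_pos: [455.6, -335.7, 59.1]
tool_rot: [-3.14, -0.003, 1.82]
force: [-0.1, 0.2, 0.6]
gripper_width: 0.549
finger_force: 0.0
```

>>> play_rows:
  commands:
    - {"claw": 0.45,"dp": [0,0,-6],"angular": [0,0,0]}
    - {"claw": 0.75,"dp": [0,0,-6],"angular": [0,0,0]}
    - {"claw": 0.85,"dp": [0,0,-6],"angular": [0,0,0]}
    - {"claw": 0.85,"dp": [0,0,-6],"angular": [0,0,0]}
    - {"claw": 0.85,"dp": [0,0,-6],"angular": [0,0,0]}
  grip_force: 40

```text
t: 3.28
ee_pos: [457.2, -337.4, 56.3]
tool_rot: [3.141, 0.002, 1.821]
force: [-0.5, 1.1, 4.9]
gripper_width: 0.29
finger_force: 39.7
```

>>> play_rows:
  commands:
    - {"claw": 0.85,"dp": [0,0,10],"angular": [0,0,0]}
    - {"claw": 0.85,"dp": [0,0,30],"angular": [0,0,0]}
    - {"claw": 0.85,"dp": [0,0,60],"angular": [0,0,0]}
    - {"claw": 0.85,"dp": [0,0,100],"angular": [0,0,5]}
    - {"claw": 0.85,"dp": [0,0,125],"angular": [0,0,10]}

```text
t: 3.9
ee_pos: [457.0, -337.3, 182.8]
tool_rot: [3.141, 0.002, 1.998]
force: [0.3, 0.4, -1.1]
gripper_width: 0.286
finger_force: 39.4
```

```bash
python3 - <<'E'
from h import *
o=get_obs(); print(o)
E
```

```text
{'t': 3.9, 'joint_pos': array([-8.44673937e-01,  2.11532186e-01,  1.67310401e+00, -2.96515452e-05,
        1.25473948e+00, -1.27177295e+00]), 'qvel': array([-4.40110928e-04, -2.16994007e-01, -1.43149964e-01, -9.14027881e-04,
        3.81226527e-01, -6.93880769e-01]), 'tau': array([ 1.56429322e-01, -4.46475649e+01, -3.37767971e+01,  4.38049872e-03,
       -3.21748350e-01,  9.35829207e-01]), 'ee_pos': array([ 457.03981338, -337.30575762,  182.77675221]), 'tool_rot': array([3.14096651e+00, 2.12690413e-03, 1.99790386e+00]), 'force': array([ 0.27110115,  0.43321258, -1.08000988]), 'ft_torque': array([-0.03123954, -0.04620553, -0.02828694]), 'finger_force': 39.423848390579224, 'gripper_width': 0.28581813128293354}
```

>>> play_rows:
  commands:
    - {"claw": 0.85,"dp": [10,45,5],"angular": [0,0,7]}
    - {"claw": 0.85,"dp": [20,90,5],"angular": [0,0,14]}
    - {"claw": 0.85,"dp": [32,140,5],"angular": [0,0,21]}
    - {"claw": 0.85,"dp": [43,190,5],"angular": [0,0,28]}
    - {"claw": 0.85,"dp": [55,240,5],"angular": [0,0,35]}

```text
t: 4.53
ee_pos: [511.6, -95.3, 185.7]
tool_rot: [3.142, 0.0, 2.61]
force: [-0.1, 0.0, -1.1]
gripper_width: 0.292
finger_force: 39.5
```

>>> play_rows:
  commands:
    - {"claw": 0.85,"dp": [10,45,0],"angular": [0,0,5]}
    - {"claw": 0.85,"dp": [20,90,0],"angular": [0,0,10]}
    - {"claw": 0.85,"dp": [32,140,0],"angular": [0,0,15]}
    - {"claw": 0.85,"dp": [37,160,-2],"angular": [0,0,18.7]}
    - {"claw": 0.85,"dp": [37,160,-2],"angular": [0,0,18.7]}

```text
t: 5.15
ee_pos: [548.4, 64.6, 183.3]
tool_rot: [-3.142, -0.001, 2.935]
force: [-0.6, -0.7, -1.3]
gripper_width: 0.291
finger_force: 39.6
```

```bash
python3 - <<'E'
from h import *
s=take('wrist'); o=s['obs']; print(o['t'],o['ee_pos'],o['tool_rot'],o['gripper_width'],o['force'],np.abs(o['qvel']).max())
pickle.dump(s,open('w2.pkl','wb')); cv2.imwrite('pics/w2.png',s['pixels'])
E
```

```text
5.15 [548.35471188  64.58166783 183.31237565] [-3.14152932e+00 -5.47151272e-04  2.93489257e+00] 0.29073420560814345 [-0.58665977 -0.66936214 -1.25980848] 0.04256458349319959
```

View pics/w2.png

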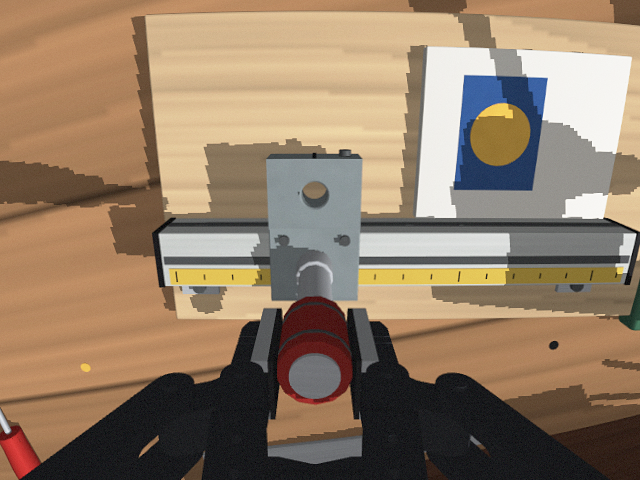

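The wrist view shows the bore at about (315,193), the red pin held between the fingers with its head top at (314,376), and its shank end at about (315,270).

```bash
python3 - <<'E'
from h import *
s=pickle.load(open('w2.pkl','rb')); o=s['obs']; im=s['pixels']
Rt=Ro.from_euler('xyz',o['tool_rot']).as_matrix(); tcp=o['ee_pos']
P=pts(s)
# bore: pixels clearly below the carriage top / not grey, near (315,193)
hsv=cv2.cvtColor(im,cv2.COLOR_BGR2HSV); sub=np.zeros((480,640),bool); sub[172:215,290:340]=1
g=cv2.cvtColor(im,cv2.COLOR_BGR2GRAY)
print('patch grey',g[165:170,290:340].mean(), 'rows',g[175:212:3,315], hsv[175:212:3,315,1])
for nm,m in [('depth',sub&(P[...,2]<60)),('col',sub&((g<95)|(hsv[...,1]>75)))]:
    k,lab,st,c=cv2.connectedComponentsWithStats(m.astype(np.uint8)); i=1+np.argmax(st[1:,4])
    uv=np.argwhere(lab==i)[:,::-1]; W=onz(s,uv,64)[:,:2].astype(np.float32)
    (cx,cy),(a,b),_=cv2.fitEllipse(cv2.convexHull(W)); print(nm,c[i],st[i],'ellipse',cx,cy,a,b,cv2.minEnclosingCircle(W),onz(s,c[i],64)[0])
nose=(abs(P[...,2]-64)<3)
print('carr',cv2.minAreaRect(np.ascontiguousarray(onz(s,np.argwhere(nose&(np.arange(480)[:,None]<225)&(np.arange(480)[:,None]>140))[:,::-1],64)[:,:2].astype(np.float32))))
# pin head top
L=(P-tcp)@Rt  # tool coords
ht=np.zeros((480,640),bool); ht[340:415,270:360]=1
q=L[376,314]; print('headtop tool',q, 'foot region',L[262:300:4,315].round(1))
m=ht&(abs(L[...,2]-q[2])<2)&(hsv[...,1]<110)
k,lab,st,c=cv2.connectedComponentsWithStats(m.astype(np.uint8)); i=1+np.argmax(st[1:,4])
uv=np.argwhere(lab==i)[:,::-1].astype(float); cc,d=rays(s,uv)
cl=(cc-tcp)@Rt; dl=d@Rt; X=cl+dl*((q[2]-cl[2])/dl[:,2])[:,None]
print('head top disc',X.mean(0),cv2.fitEllipse(cv2.convexHull(X[:,:2].astype(np.float32))),st[i])
E
```

```text
patch grey 148.504 rows [146 148 116 111 112 122 124 126  68  70  69 115 149] [23 20  9 90 85 81 84 78 42 18 21 22 20]
depth [314.47244094 193.94685039] [302 182  26  25 508] ellipse 521.914306640625 69.49706268310547 15.907283782958984 16.380069732666016 ((521.9671630859375, 69.47821044921875), 8.271370887756348) [521.8203606  69.5513607  64.       ]
col [315.19096509 194.50718686] [302 182  27  26 487] ellipse 522.34716796875 69.85845947265625 15.816361427307129 16.97443962097168 ((522.4133911132812, 69.64230346679688), 8.509613990783691) [522.26999762  69.92534038  64.        ]
carr ((520.1353149414062, 69.88548278808594), (60.328514099121094, 43.290252685546875), 78.20549011230469)
headtop tool [ -1.56718384  -0.734241   -28.97227609] foot region [[-10.3  -0.2  95.7]
 [  6.   -0.3  48.3]
 [  5.5  -0.3  44.4]
 [  6.5  -0.3  37.1]
 [  6.1  -0.3  33.5]
 [  6.4  -0.3  28.2]
 [  5.7  -0.3  25.5]
 [  5.8  -0.3  21.1]
 [  6.3  -0.4  16.1]
 [ 11.2  -0.4   2.4]]
head top disc [ -1.46680559  -0.62533462 -28.97227609] ((-1.6637556552886963, -0.6235634684562683), (17.307292938232422, 18.005733489990234), 93.04523468017578) [ 289  353   52   46 1912]
```

>>> play_rows:
  commands:
    - {"claw": 0.85,"dp": [-15,3,-10],"angular": [-1.4,-6.5,0]}
    - {"claw": 0.85,"dp": [-35,7,-25],"angular": [-2.8,-13.0,0]}
    - {"claw": 0.85,"dp": [-42.7,9.0,-45],"angular": [-4.09,-19.58,0]}
    - {"claw": 0.85,"dp": [-42.7,9.0,-64],"angular": [-4.09,-19.58,0]}
    - {"claw": 0.85,"dp": [-42.7,9.0,-64],"angular": [-4.09,-19.58,0]}

```text
t: 5.82
ee_pos: [504.3, 71.1, 118.1]
tool_rot: [3.141, 0.346, 2.93]
force: [-0.9, -0.0, -1.5]
gripper_width: 0.289
finger_force: 39.6
```

```bash
cat >> h.py <<'E'
def foot(off=(-1.65,-0.5,50),bore=(522.1,69.7,64)):
    o=get_obs(); R=Ro.from_euler('xyz',o['tool_rot']).as_matrix(); f=o['ee_pos']+R@np.array(off)-np.array(bore)
    ex=np.array([.979,-.2045,0]);ey=np.array([.2045,.979,0]); u=-R[:,2]
    print('t',o['t'],'foot rel bore fence',(f@ex).round(2),(f@ey).round(2),f[2].round(2),'lean deg x,y',np.degrees([u@ex,u@ey]).round(2),'F',np.round(o['force'],1),'w',round(o['gripper_width'],3))
E
python3 - <<'E'
from h import *
foot(); s=take('wrist'); cv2.imwrite('pics/w3.png',s['pixels'][130:480,160:480]); pickle.dump(s,open('w3.pkl','wb'))
E
```

```text
t 5.825 foot rel bore fence 0.81 -2.8 7.58 lean deg x,y [-19.43   0.08] F [-0.9 -0.  -1.5] w 0.289
```

View pics/w3.png

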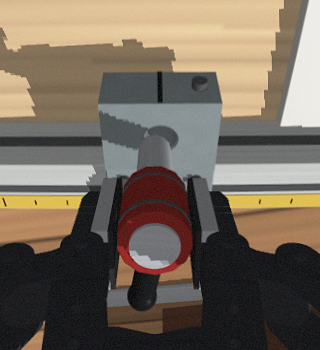

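The crop shows the bore slightly to the right of the leaning shank, which agrees with the measured -2.8 mm along the fence. I correct this before entering.

>>> play_rows:
  commands:
    - {"claw": 0.85,"dp": [1.5,2.5,0],"angular": [0,0,0]}
    - {"claw": 0.85,"dp": [1.5,2.5,-1],"angular": [0,0,0]}
    - {"claw": 0.85,"dp": [1.5,2.5,-2],"angular": [0,0,0]}
    - {"claw": 0.85,"dp": [1.5,2.5,-3],"angular": [0,0,0]}
    - {"claw": 0.85,"dp": [1.5,2.5,-3],"angular": [0,0,0]}

```text
t: 6.5
ee_pos: [507.3, 74.6, 116.1]
tool_rot: [3.14, 0.349, 2.932]
force: [-0.2, 0.2, -2.2]
gripper_width: 0.292
finger_force: 39.6
```

```bash
python3 - <<'E'
from h import *
foot(); s=take('wrist'); cv2.imwrite('pics/w4.png',cv2.resize(s['pixels'][220:360,240:400],None,fx=4,fy=4,interpolation=cv2.INTER_CUBIC)); pickle.dump(s,open('w4.pkl','wb'));foot()
# shank centre line and bore in fence coords at z 64
P=pts(s); o=s['obs']; R=Ro.from_euler('xyz',o['tool_rot']).as_matrix(); L=(P-o['ee_pos'])@R
for z in (25,30,35,40,45):
    m=(abs(L[...,2]-z)<2.5)&(abs(L[...,1])<15)&(abs(L[...,0])<15); q=L[m]; print(z,m.sum(),q[:,1].min().round(2),q[:,1].max().round(2),q[:,0].max().round(2))
E
```

```text
t 6.5 foot rel bore fence 3.15 1.3 5.68 lean deg x,y [-19.58   0.  ] F [-0.2  0.2 -2.2] w 0.292
t 6.55 foot rel bore fence 3.25 1.29 5.77 lean deg x,y [-19.59   0.  ] F [ 0.4 -1.1 -1.3] w 0.291
25 159 -8.37 7.3 6.66
30 150 -8.49 7.4 6.61
35 138 -8.23 7.27 6.46
40 128 -8.5 7.34 6.52
45 115 -8.11 7.11 6.74
```

View pics/w4.png

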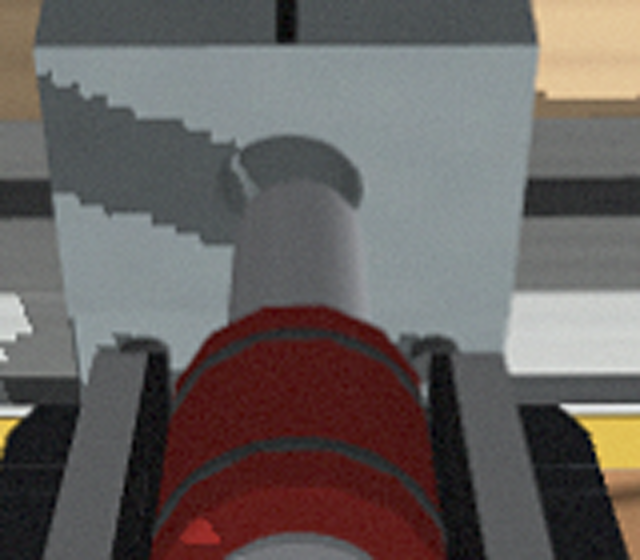

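The crop shows the foot just above the mouth. The bore centre is at about crop x=290 and the shank at about 302, so the pin is about 1.3 mm too far along +y, matching the pose reading.

>>> play_rows:
  commands:
    - {"claw": 0.85,"dp": [-1.6,-1.0,0],"angular": [0,0,0]}
    - {"claw": 0.85,"dp": [-1.6,-1.0,-1],"angular": [0,0,0]}
    - {"claw": 0.85,"dp": [-1.6,-1.0,-2],"angular": [0,0,0]}
    - {"claw": 0.85,"dp": [-1.6,-1.0,-3],"angular": [0,0,0]}
    - {"claw": 0.85,"dp": [-1.6,-1.0,-3],"angular": [0,0,0]}
  grip_force: 35

```text
t: 7.18
ee_pos: [505.8, 73.6, 113.2]
tool_rot: [3.14, 0.349, 2.932]
force: [-0.5, -0.7, -1.8]
gripper_width: 0.289
finger_force: 39.6
```

```bash
python3 -c "
from h import *
foot()"
```

```text
t 7.175 foot rel bore fence 1.9 -0.03 2.75 lean deg x,y [-19.59   0.  ] F [-0.5 -0.7 -1.8] w 0.289
```

>>> play_rows:
  commands:
    - {"claw": 0.85,"dp": [0,0,-1],"angular": [0,0,0]}
    - {"claw": 0.85,"dp": [0,0,-2],"angular": [0,0,0]}
    - {"claw": 0.85,"dp": [0,0,-3],"angular": [0,0,0]}
    - {"claw": 0.85,"dp": [0,0,-4],"angular": [0,0,0]}
    - {"claw": 0.85,"dp": [0,0,-5],"angular": [0,0,0]}

```text
t: 7.8
ee_pos: [506.1, 73.6, 108.7]
tool_rot: [3.14, 0.35, 2.932]
force: [-6.5, 0.9, 9.0]
gripper_width: 0.288
finger_force: 40.7
```

```bash
python3 -c "
from h import *
foot()"
```

```text
t 7.8 foot rel bore fence 2.21 0.05 -1.68 lean deg x,y [-19.63  -0.  ] F [-6.5  0.9  9. ] w 0.288
```

>>> play_rows:
  commands:
    - {"claw": 0.85,"dp": [-0.6,0.1,0],"angular": [0,0,0]}
    - {"claw": 0.85,"dp": [-1.2,0.2,0],"angular": [0,0,0]}
    - {"claw": 0.85,"dp": [-1.4,0.3,-0.5],"angular": [0,0,0]}
    - {"claw": 0.85,"dp": [-1.4,0.3,-1],"angular": [0,0,0]}
    - {"claw": 0.85,"dp": [-1.4,0.3,-1],"angular": [0,0,0]}

```text
t: 8.43
ee_pos: [504.6, 73.8, 107.3]
tool_rot: [3.14, 0.349, 2.932]
force: [0.9, -0.5, -1.2]
gripper_width: 0.294
finger_force: 39.8
```

```bash
python3 -c "
from h import *
foot()"
```

```text
t 8.425 foot rel bore fence 0.74 -0.03 -3.08 lean deg x,y [-19.62  -0.  ] F [ 0.9 -0.5 -1.2] w 0.294
```

>>> play_rows:
  commands:
    - {"claw": 0.85,"dp": [1.7,-0.35,0.6],"angular": [0.43,2.08,0]}
    - {"claw": 0.85,"dp": [3.7,-0.8,1.3],"angular": [0.95,4.52,0]}
    - {"claw": 0.85,"dp": [5.7,-1.2,1.9],"angular": [1.46,6.97,0]}
    - {"claw": 0.85,"dp": [7.65,-1.6,2.4],"angular": [1.97,9.42,0]}
    - {"claw": 0.85,"dp": [7.65,-1.6,2.4],"angular": [1.97,9.42,0]}

```text
t: 9.05
ee_pos: [512.6, 72.1, 109.6]
tool_rot: [3.141, 0.181, 2.932]
force: [0.2, 0.2, -1.1]
gripper_width: 0.287
finger_force: 39.6
```

```bash
python3 -c "
from h import *
foot()"
```

```text
t 9.05 foot rel bore fence 0.81 -0.12 -3.27 lean deg x,y [-10.32   0.  ] F [ 0.2  0.2 -1.1] w 0.287
```

>>> play_rows:
  commands:
    - {"claw": 0.85,"dp": [2.0,-0.4,0.45],"angular": [0.53,2.52,0]}
    - {"claw": 0.85,"dp": [4.0,-0.85,0.8],"angular": [1.05,5.05,0]}
    - {"claw": 0.85,"dp": [6.1,-1.2,1.0],"angular": [1.58,7.57,0]}
    - {"claw": 0.85,"dp": [8.15,-1.6,1.1],"angular": [2.11,10.1,0]}
    - {"claw": 0.85,"dp": [8.15,-1.6,1.1],"angular": [2.11,10.1,0]}

```text
t: 9.68
ee_pos: [520.4, 70.5, 110.4]
tool_rot: [-3.141, 0.002, 2.932]
force: [0.3, -0.1, -1.4]
gripper_width: 0.295
finger_force: 39.5
```

```bash
python3 -c "
from h import *
foot()
o=get_obs();print(o['ft_torque'])"
```

```text
t 9.675 foot rel bore fence -0.09 -0.04 -3.57 lean deg x,y [-0.09  0.01] F [ 0.3 -0.1 -1.4] w 0.295
[ 0.00212524 -0.01417117  0.04873035]
```

Upright and free of load. I slide it down gently.

>>> play_rows:
  commands:
    - {"claw": 0.85,"dp": [0,0,-1.5],"angular": [0,0,0]}
    - {"claw": 0.85,"dp": [0,0,-3],"angular": [0,0,0]}
    - {"claw": 0.85,"dp": [0,0,-4.5],"angular": [0,0,0]}
    - {"claw": 0.85,"dp": [0,0,-6],"angular": [0,0,0]}
    - {"claw": 0.85,"dp": [0,0,-7],"angular": [0,0,0]}

```text
t: 10.3
ee_pos: [520.1, 70.7, 103.6]
tool_rot: [-3.142, 0.001, 2.932]
force: [-0.1, -0.3, -1.8]
gripper_width: 0.287
finger_force: 39.5
```

```bash
python3 -c "
from h import *
foot()
o=get_obs();print(o['ft_torque'])"
```

```text
t 10.3 foot rel bore fence -0.44 0.08 -10.37 lean deg x,y [-0.05  0.  ] F [-0.1 -0.3 -1.8] w 0.287
[-0.02594572 -0.07742875 -0.04544422]
```

>>> play_rows:
  commands:
    - {"claw": 0.85,"dp": [0,0,-2.5],"angular": [0,0,0]}
    - {"claw": 0.85,"dp": [0,0,-5],"angular": [0,0,0]}
    - {"claw": 0.85,"dp": [0,0,-7.5],"angular": [0,0,0]}
    - {"claw": 0.85,"dp": [0,0,-10],"angular": [0,0,0]}
    - {"claw": 0.85,"dp": [0,0,-12],"angular": [0,0,0]}

```text
t: 10.92
ee_pos: [520.2, 70.7, 91.6]
tool_rot: [3.142, 0.001, 2.932]
force: [0.6, -0.1, -1.4]
gripper_width: 0.289
finger_force: 39.5
```

>>> play_rows:
  commands:
    - {"claw": 0.85,"dp": [0,0,-2],"angular": [0,0,0]}
    - {"claw": 0.85,"dp": [0,0,-4],"angular": [0,0,0]}
    - {"claw": 0.85,"dp": [0,0,-6],"angular": [0,0,0]}
    - {"claw": 0.85,"dp": [0,0,-8],"angular": [0,0,0]}
    - {"claw": 0.85,"dp": [0,0,-10],"angular": [0,0,0]}

```text
t: 11.55
ee_pos: [520.2, 70.7, 81.6]
tool_rot: [3.142, 0.001, 2.932]
force: [-0.2, 0.3, -0.8]
gripper_width: 0.292
finger_force: 39.5
```

```bash
python3 -c "
from h import *
foot()
o=get_obs();print(o['ft_torque'])"
```

```text
t 11.55 foot rel bore fence -0.33 0.07 -32.35 lean deg x,y [-0.06 -0.  ] F [-0.2  0.3 -0.8] w 0.292
[ 0.01269724 -0.00851766 -0.01624502]
```

>>> play_rows:
  commands:
    - {"claw": 0.85,"dp": [0,0,-2.5],"angular": [0,0,0]}
    - {"claw": 0.85,"dp": [0,0,-5],"angular": [0,0,0]}
    - {"claw": 0.85,"dp": [0,0,-7.5],"angular": [0,0,0]}
    - {"claw": 0.85,"dp": [0,0,-9.5],"angular": [0,0,0]}
    - {"claw": 0.85,"dp": [0,0,-10.5],"angular": [0,0,0]}

```text
t: 12.18
ee_pos: [520.3, 70.7, 71.2]
tool_rot: [3.142, 0.001, 2.932]
force: [0.0, -0.5, -1.0]
gripper_width: 0.295
finger_force: 39.5
```

>>> play_rows:
  commands:
    - {"claw": 0.85,"dp": [0,0,-0.5],"angular": [0,0,0]}
    - {"claw": 0.85,"dp": [0,0,-1],"angular": [0,0,0]}
    - {"claw": 0.85,"dp": [0,0,-1.5],"angular": [0,0,0]}
    - {"claw": 0.85,"dp": [0,0,-1.5],"angular": [0,0,0]}
    - {"claw": 0.85,"dp": [0,0,-1.5],"angular": [0,0,0]}

```text
t: 12.8
ee_pos: [520.3, 70.7, 70.3]
tool_rot: [3.142, 0.001, 2.932]
force: [-3.5, -0.4, 5.4]
gripper_width: 0.29
finger_force: 40.1
```

```bash
python3 -c "
from h import *
foot()"
```

```text
t 12.8 foot rel bore fence -0.22 0.11 -43.71 lean deg x,y [-0.07 -0.  ] F [-3.5 -0.4  5.4] w 0.29
```

>>> play_rows:
  commands:
    - {"claw": 0.5,"dp": [0,0,0.5],"angular": [0,0,0]}
    - {"claw": 0.5,"dp": [0,0,0.5],"angular": [0,0,0]}
    - {"claw": 0.5,"dp": [0,0,0.5],"angular": [0,0,0]}
    - {"claw": 0.45,"dp": [0,0,10],"angular": [0,0,0]}
    - {"claw": 0.45,"dp": [0,0,25],"angular": [0,0,0]}

```text
t: 13.42
ee_pos: [520.1, 70.7, 95.3]
tool_rot: [-3.142, 0.0, 2.932]
force: [-0.0, 0.7, 0.2]
gripper_width: 0.55
finger_force: 0.0
```

>>> play_rows:
  commands:
    - {"claw": 0.45,"dp": [0,0,30],"angular": [0,0,0]}
    - {"claw": 0.6,"dp": [0,0,60],"angular": [0,0,0]}
    - {"claw": 1,"dp": [0,0,90],"angular": [0,0,0]}
    - {"claw": 1,"dp": [0,0,90],"angular": [0,0,0]}
    - {"claw": 1,"dp": [0,0,90],"angular": [0,0,0]}

```text
t: 14.05
ee_pos: [520.1, 70.7, 184.9]
tool_rot: [3.142, 0.001, 2.932]
force: [0.7, 0.4, -0.0]
gripper_width: 0.002
finger_force: 0.0
```

```bash
python3 - <<'E'
from h import *
o=get_obs();print(o['ee_pos'],o['tool_rot'],o['gripper_width'],o['joint_pos'].round(2))
s=take('wrist');cv2.imwrite('pics/w5.png',s['pixels'])
print('head',*head(s,(522,69.7),98,30))
P=pts(s);Z=P[...,2]; hub=np.array([569.1,59.9])
for n in ('wrist','top'):
    q=s if n=='wrist' else take('top'); P=pts(q); Z=P[...,2]; g=q['pixels'].max(2)
    d=P[...,:2]-hub; r=np.hypot(d[...,0],d[...,1]); m=(r>25)&(r<75)&(Z>72)&(Z<105)&(g<70)
    k,lab,st,c=cv2.connectedComponentsWithStats(m.astype(np.uint8)); 
    for i in range(1,k):
        if st[i,4]>20: p=P[lab==i]; print(n,st[i,4],p.mean(0),p[np.argmax(r[lab==i])],np.degrees(np.arctan2(*(p.mean(0)[:2]-hub)[::-1])))
E
```

```text
[520.06337998  70.69850397 184.88929332] [3.14153908e+00 1.29015849e-03 2.93223826e+00] 0.0023731289887438194 [-0.09  0.12  1.78 -0.    1.25 -1.45]
head (array([314.5, 252.7]), np.int32(1448), array([520.7,  70. ,  98.9]), array([521.1,  69.9,  98. ]), ((521.2673950195312, 70.02639770507812), 13.406682014465332))
wrist 137 [511.12484472  65.19105057  85.53555805] [509.23666533  72.73997059  92.54981009] 174.78539774720315
top 33 [620.41868905  34.45440391  96.94960762] [632.30135812  31.10816127  96.75429658] -26.373818300931454
```

View pics/w5.png

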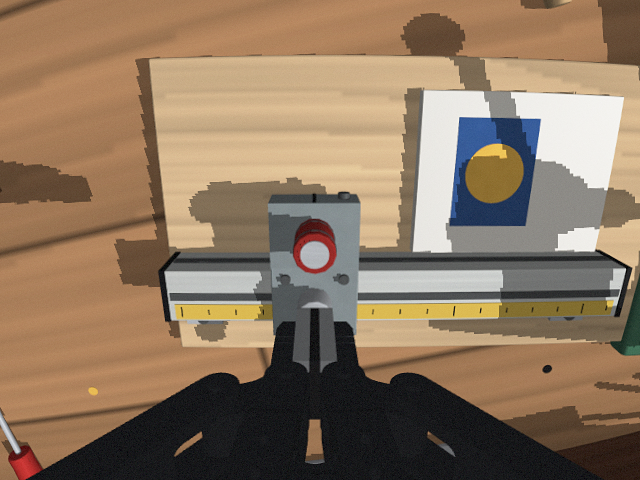

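The pin is seated: its head top measures z≈99 (98 expected), centred over the bore at (315,250). The closed fingers hide the lever. Next I place them on the lever's counter-clockwise side.

>>> play_rows:
  commands:
    - {"claw": 1,"dp": [40,0,0],"angular": [0,0,-5]}
    - {"claw": 1,"dp": [80,0,0],"angular": [0,0,-10]}
    - {"claw": 1,"dp": [102.5,0,-10],"angular": [0,0,-12.5]}
    - {"claw": 1,"dp": [102.5,0,-40],"angular": [0,0,-12.5]}
    - {"claw": 1,"dp": [102.5,0,-60],"angular": [0,0,-12.5]}

```text
t: 14.78
ee_pos: [621.3, 70.8, 121.8]
tool_rot: [-3.14, -0.003, 2.714]
force: [0.4, 0.2, -0.4]
gripper_width: -0.0
finger_force: 0.0
```

```bash
cat > lev.py <<'E'
from h import *
o=get_obs();print(o['t'],o['ee_pos'].round(1),o['tool_rot'].round(3),o['force'].round(1))
hub=np.array([568.2,60.2])
s=take('scene');P=pts(s);Z=P[...,2];g=s['pixels'].max(2);d=P[...,:2]-hub;r=np.hypot(d[...,0],d[...,1])
m=(r>22)&(r<72)&(Z>74)&(Z<104)&(g<75)
k,lab,st,c=cv2.connectedComponentsWithStats(m.astype(np.uint8))
for i in range(1,k):
    if st[i,4]>15: p=P[lab==i]; v=p.mean(0)[:2]-hub; print('lever?',st[i,4],p.mean(0).round(1),p[:,2].min().round(),p[:,2].max().round(),'clamp rad',(-np.arctan2(v[1],v[0])-0.206).round(2))
cv2.imwrite('pics/s%d.png'%int(o['t']*100),cv2.resize(s['pixels'][170:300,280:440],(800,650))[:600])
E
python3 lev.py
```

```text
14.775 [621.3  70.8 121.8] [-3.140e+00 -3.000e-03  2.714e+00] [ 0.4  0.2 -0.4]
lever? 85 [615.1  37.3  94.6] 84.0 102.0 clamp rad 0.25
```

>>> play_rows:
  commands:
    - {"claw": 1,"dp": [0,0,-15],"angular": [0,0,0]}
    - {"claw": 1,"dp": [0,0,-30],"angular": [0,0,0]}
    - {"claw": 1,"dp": [0,0,-42],"angular": [0,0,0]}
    - {"claw": 1,"dp": [0,0,-48],"angular": [0,0,0]}
    - {"claw": 1,"dp": [0,0,-48],"angular": [0,0,0]}

```text
t: 15.45
ee_pos: [622.6, 70.7, 76.4]
tool_rot: [-3.141, 0.001, 2.714]
force: [-0.4, 0.7, -0.5]
gripper_width: -0.004
finger_force: 0.0
```

```bash
python3 - <<'E'
from h import *
o=get_obs();p=o['ee_pos'];print(p,o['tool_rot'],o['force'])
hub=np.array([568.2,60.2])
for th,off in [(-24.4,32),(-32,26),(-40,24),(-48,23),(-56,23),(-64,23),(-72,23),(-80,23),(-86,23),(-91,22)]:
    t=np.radians(th);d=np.array([np.cos(t),np.sin(t)]);n=np.array([-d[1],d[0]]); q=hub+45*d+off*n; print(th,q.round(1),(q-[622.7,70.8]).round(1),'turn',round(th+24.4,1))
E
```

```text
[622.59151684  70.67875508  76.43535584] [-3.14142689e+00  5.30642320e-04  2.71405756e+00] [-0.36316227  0.68158658 -0.54727522]
-24.4 [622.4  70.8] [-0.3 -0. ] turn 0.0
-32 [620.1  58.4] [ -2.6 -12.4] turn -7.6
-40 [618.1  49.7] [ -4.6 -21.1] turn -15.6
-48 [615.4  42.1] [ -7.3 -28.7] turn -23.6
-56 [612.4  35.8] [-10.3 -35. ] turn -31.6
-64 [608.6  29.8] [-14.1 -41. ] turn -39.6
-72 [604.   24.5] [-18.7 -46.3] turn -47.6
-80 [598.7  19.9] [-24.  -50.9] turn -55.6
-86 [594.3  16.9] [-28.4 -53.9] turn -61.6
-91 [589.4  14.8] [-33.3 -56. ] turn -66.6
```

>>> play_rows:
  commands:
    - {"claw": 1,"dp": [-2.6,-12.4,0],"angular": [0,0,-7.6]}
    - {"claw": 1,"dp": [-3.6,-17,0],"angular": [0,0,-11.6]}
    - {"claw": 1,"dp": [-4.6,-21,0],"angular": [0,0,-15.6]}
    - {"claw": 1,"dp": [-6,-25,0],"angular": [0,0,-19.6]}
    - {"claw": 1,"dp": [-7.3,-28.7,0],"angular": [0,0,-23.6]}

```text
t: 16.08
ee_pos: [616.6, 42.2, 77.7]
tool_rot: [3.139, 0.003, 2.3]
force: [1.7, 1.3, -1.4]
gripper_width: 0.002
finger_force: 1.3
```

>>> play_rows:
  commands:
    - {"claw": 1,"dp": [-1.5,-3.2,0],"angular": [0,0,-4]}
    - {"claw": 1,"dp": [-3,-6.3,0],"angular": [0,0,-8]}
    - {"claw": 1,"dp": [-4.9,-9.3,0],"angular": [0,0,-12]}
    - {"claw": 1,"dp": [-6.8,-12.3,0],"angular": [0,0,-16]}
    - {"claw": 1,"dp": [-6.8,-12.3,0],"angular": [0,0,-16]}

```text
t: 16.7
ee_pos: [609.5, 29.7, 77.6]
tool_rot: [3.14, 0.002, 2.023]
force: [0.8, 1.8, -0.3]
gripper_width: 0.003
finger_force: 0.8
```

```bash
python3 lev.py
```

```text
16.7 [609.5  29.7  77.6] [3.140e+00 2.000e-03 2.023e+00] [ 0.8  1.8 -0.3]
lever? 70 [598.8   8.4  96.1] 85.0 104.0 clamp rad 0.83
lever? 26 [621.3  29.8  95.5] 86.0 104.0 clamp rad 0.31
```

>>> play_rows:
  commands:
    - {"claw": 1,"dp": [-2.2,-2.7,0],"angular": [0,0,-4]}
    - {"claw": 1,"dp": [-4.6,-5.3,0],"angular": [0,0,-8]}
    - {"claw": 1,"dp": [-7.2,-7.6,0],"angular": [0,0,-12]}
    - {"claw": 1,"dp": [-9.9,-9.9,0],"angular": [0,0,-16]}
    - {"claw": 1,"dp": [-12,-11.4,0],"angular": [0,0,-19]}

```text
t: 17.38
ee_pos: [597.6, 18.2, 77.6]
tool_rot: [3.139, 0.002, 1.691]
force: [2.8, 1.1, -0.3]
gripper_width: -0.002
finger_force: 1.2
```

>>> play_rows:
  commands:
    - {"claw": 1,"dp": [-2.2,-1.5,0],"angular": [0,0,-3]}
    - {"claw": 1,"dp": [-4.5,-2.4,0],"angular": [0,0,-5]}
    - {"claw": 1,"dp": [-7.2,-3.6,0],"angular": [0,0,-8]}
    - {"claw": 1,"dp": [-8.5,-3.8,0],"angular": [0,0,-8]}
    - {"claw": 1,"dp": [-8.5,-3.8,0],"angular": [0,0,-8]}

```text
t: 18.0
ee_pos: [588.6, 14.3, 77.3]
tool_rot: [3.141, 0.001, 1.553]
force: [2.9, -0.9, 2.2]
gripper_width: -0.002
finger_force: 1.2
```

```bash
python3 lev.py
```

```text
18.0 [588.6  14.3  77.3] [3.141e+00 1.000e-03 1.553e+00] [ 2.9 -0.9  2.2]
lever? 48 [570.3  -2.4  96. ] 88.0 103.0 clamp rad 1.33
lever? 35 [600.   11.7  94.8] 82.0 104.0 clamp rad 0.78
```

>>> play_rows:
  commands:
    - {"claw": 1,"dp": [-1,0,0],"angular": [0,0,0]}
    - {"claw": 1,"dp": [-2,0,0],"angular": [0,0,0]}
    - {"claw": 1,"dp": [-3,0,0],"angular": [0,0,0]}
    - {"claw": 1,"dp": [-4,0,0],"angular": [0,0,0]}
    - {"claw": 1,"dp": [-4,0,0],"angular": [0,0,0]}

```text
t: 18.68
ee_pos: [587.8, 14.2, 77.9]
tool_rot: [3.133, 0.001, 1.552]
force: [13.1, -0.0, -3.9]
gripper_width: -0.002
finger_force: 6.7
```

At the stop: the force rose while the tool barely moved. I back off, lift and check.

>>> play_rows:
  commands:
    - {"claw": 1,"dp": [8,0,0],"angular": [0,0,0]}
    - {"claw": 1,"dp": [16,0,0],"angular": [0,0,0]}
    - {"claw": 1,"dp": [20,0,20],"angular": [0,0,0]}
    - {"claw": 1,"dp": [20,0,70],"angular": [0,0,0]}
    - {"claw": 1,"dp": [20,0,120],"angular": [0,0,0]}

```text
t: 19.3
ee_pos: [603.2, 14.8, 196.9]
tool_rot: [-3.138, 0.0, 1.552]
force: [1.0, 0.1, 0.1]
gripper_width: 0.0
finger_force: 0.0
```

>>> play_rows:
  commands:
    - {"claw": 1,"dp": [0,-50,20],"angular": [0,0,0]}
    - {"claw": 1,"dp": [0,-100,40],"angular": [0,0,0]}
    - {"claw": 1,"dp": [0,-120,40],"angular": [0,0,0]}
    - {"claw": 1,"dp": [0,-120,40],"angular": [0,0,0]}
    - {"claw": 1,"dp": [0,-120,40],"angular": [0,0,0]}

```text
t: 19.92
ee_pos: [603.5, -104.0, 235.3]
tool_rot: [-3.139, -0.001, 1.552]
force: [0.2, 0.7, 0.6]
gripper_width: 0.004
finger_force: 0.0
```

```bash
python3 lev.py; python3 - <<'E'
from h import *
s=take('top'); cv2.imwrite('pics/fin.png',cv2.resize(s['pixels'][170:320,170:350],(720,600)))
print(head(s,(521,70),98,25))
E
```

```text
19.925 [ 603.5 -104.   235.3] [-3.139e+00 -1.000e-03  1.552e+00] [0.2 0.7 0.6]
lever? 113 [572.   12.4  92.6] 79.0 104.0 clamp rad 1.28
[]
```

View pics/fin.png

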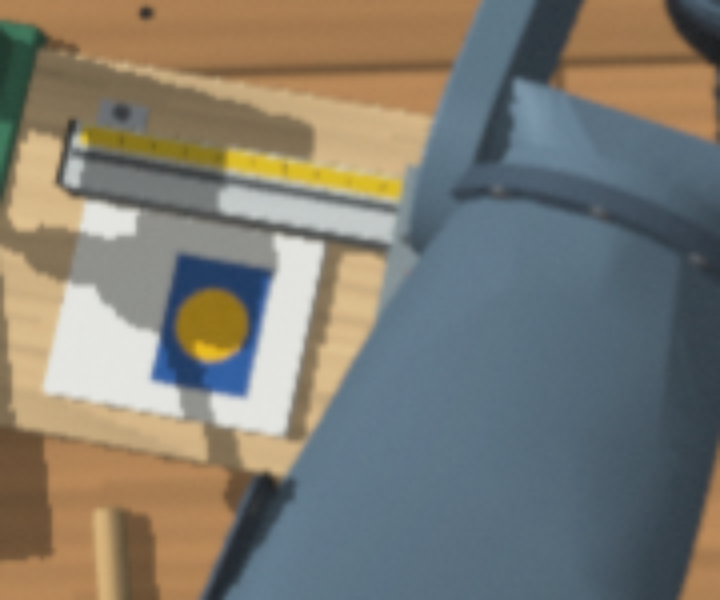

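The arm hides the carriage in this view, so I move clear and check once more.

>>> play_rows:
  commands:
    - {"claw": 1,"dp": [-20,-60,0],"angular": [0,0,0]}
    - {"claw": 1,"dp": [-40,-120,0],"angular": [0,0,0]}
    - {"claw": 1,"dp": [-60,-180,0],"angular": [0,0,0]}
    - {"claw": 1,"dp": [-80,-220,0],"angular": [0,0,0]}
    - {"claw": 1,"dp": [-80,-220,0],"angular": [0,0,0]}

```text
t: 20.65
ee_pos: [522.9, -327.5, 236.2]
tool_rot: [-3.141, 0.001, 1.548]
force: [-0.1, 0.4, 0.2]
gripper_width: 0.0
finger_force: 0.0
```

```bash
python3 - <<'E'
from h import *
s=take('top'); cv2.imwrite('pics/fin2.png',cv2.resize(s['pixels'][170:320,170:350],(720,600)))
P=pts(s);hub=np.array([568.2,60.2]);d=P[...,:2]-hub;r=np.hypot(d[...,0],d[...,1]);Z=P[...,2]
m=(r>22)&(r<72)&(Z>74)&(Z<104)&(s['pixels'].max(2)<75);v=np.median(P[m],0);print(m.sum(),v,-np.arctan2(v[1]-hub[1],v[0]-hub[0])-.206)
print(head(s,(521,70),98,25))
E
```

```text
133 [566.63616456  16.37014207  94.02348575] 1.400460880860268
[(array([276.1, 241.7]), np.int32(93), array([522.9,  68.6,  98.2]), array([521.8,  68.5,  98. ]), ((521.5319213867188, 68.58969116210938), 12.805889129638672))]
```

View pics/fin2.png

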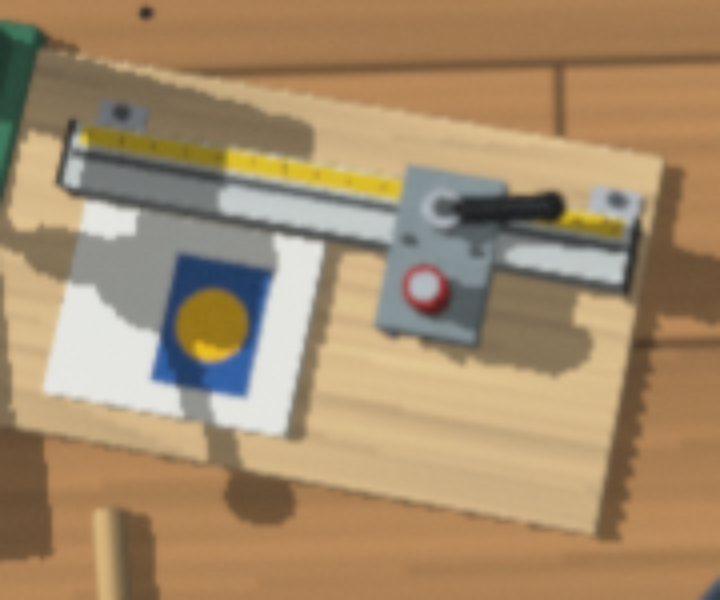

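The crop shows the lever turned to its stop (tip at about (555,207), 1.40 rad) and the pin seated upright at (426,290) with its head top at z≈98.

```bash
python3 -c "
from h import *
print(hand_in())"
```

```text
the job is handed in; nothing more can be done
None
```

Job handed in: the red pin went in leaning about 20°, was straightened and slid home (head top at 98 mm), and was let go; the clamp lever then went to its stop (about 1.40 rad) in 20.7 s, though the hand-in call returned no verdict.

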